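Level practice tamp at the coffee bar

TASK

Take the tamper out of its slanted rest and press it squarely down on the sprung brass plate in the portafilter basket until the plate bottoms out; keep it there, fully down and level, for about a second. Then stand the tamper upright on the round black mat with its whole base on the mat and let go, leaving the cups, drippers and milk jug where they are.

Things in the scene. Friction and masses are not known exactly. Their poses are not given: they have to be found in the camera images.
- tamper: Coffee tamper, loose, about 0.25-0.5 kg, 92 mm tall, steel and mint green. Origin: centre of the flat underside; +z runs up its axis to the handle's end. Steel base disc 52 mm diameter, z 0-12 mm; thin steel neck z 12-32 mm; mint-green handle of square section 26 x 26 mm (sides square to its x and y), z 30-92 mm: grip it there. At the start it stands on the slanted rest with +z leaning 32 degrees from vertical towards the rest's -x side and its y axis level, across the slope.
- rest: Wooden slanted tamper rest, fixed, 84 x 82 mm foot. Origin: centre of its underside on the counter; its sloping face leans 32 degrees towards its own -x side (the robot's side). The tamper's underside centre starts 38 mm above this origin. An 8 mm high lip on the low side and two 8 mm high side cheeks hold the tamper's base, so it comes out along its own axis; it lifts clear within 15 mm.
- stand: Tamping stand, fixed: a portafilter on a round foot (100 mm diameter), wooden handle pointing to its +x, up to 170 mm from the axis, at 70 mm height. Origin: on the counter on the basket's vertical axis.
- stand_rim (a point): Centre of the basket's open rim, 90 mm above the counter. The steel basket is 68 mm outside, 62 mm inside diameter, so the tamper's base has 5 mm of room all round.
- plate_top (a point): Centre of the top face of the brass practice plate in the basket, 58 mm diameter. Untouched it lies 4 mm below the rim (86 mm above the counter). It sinks straight down 12 mm on a spring (about 8 N to start, 13 N at the bottom) to a hard stop, and springs back up when let go. It is also hinged softly in the middle, up to 11 degrees any way, so it takes on the tilt of whatever presses it.
- plate: The same brass plate, 6 mm thick; origin: centre of its underside, z is its normal (vertical when level).
- plunger (a joint): How far the plate is pressed down, m: 0 up, 0.012 bottomed out.
- mat: Round black rubber mat, fixed, 110 mm diameter, 5 mm thick, lying on the counter. Origin: centre of its underside.
- espresso_cup: white ceramic espresso cup, 60 mm across the rim, 50 mm tall; loose bystander. Origin: centre of its underside.
- dosing_cup: small steel dosing cup, 56 mm across, 48 mm tall; loose bystander. Origin: centre of its underside.
- dripper_left: white cup with a mint-green filter cone on top, one loose piece, 100 mm across, 112 mm tall; loose bystander. Origin: centre of its underside.
- dripper_right: white cup with a mint-green filter cone on top, one loose piece, 100 mm across, 112 mm tall; loose bystander. Origin: centre of its underside.
- milk_jug: steel milk jug, 76 mm across, 95 mm tall; loose bystander. Origin: centre of its underside.
Not all that is in view belongs to the job. Leave any blue or red look-alike of the tamper alone.

How it is judged:
On the way, in this order (a step that is already met when the one before it is completed fails the run):
1. the tamper has been lifted out of its rest (distance between tamper and rest above 0.075 m), for 0.1 s.
2. the tamper presses the plate to the bottom (within 1 mm), with plate and tamper level within 4 degrees, for 0.5 s (value of joint plunger above 0.011 m and angle between each of plate, tamper's own z axis and vertical below 0.07 rad and contact force between tamper and plate above 5 N), for 0.5 s.
At the end, for the whole second after the job is handed in: The tamper stands upright (within 3 degrees) and still on its flat base on the mat, its centre within 30 mm of the mat's centre (the whole base on the mat), released, and the plate has sprung back up (within 3 mm) (angle between tamper's own z axis and vertical below 0.05 rad and horizontal distance between tamper and mat below 0.03 m and z of tamper in the frame of mat between 0.003 and 0.008 m and linear speed of tamper below 0.02 m/s and value of joint plunger below 0.003 m); the robot touches nothing.
It fails at once if a small cup is shifted more than 30 mm or tipped (distance of any of espresso_cup, dosing_cup from where it was at the start of the episode above 0.03 m or angle between any of espresso_cup, dosing_cup's own z axis and vertical above 0.35 rad).
It fails at once if a dripper is shifted more than 30 mm or tipped (distance of any of dripper_left, dripper_right from where it was at the start of the episode above 0.03 m or angle between any of dripper_left, dripper_right's own z axis and vertical above 0.35 rad).
It fails at once if the milk jug is shifted more than 30 mm or tipped (distance of milk_jug from where it was at the start of the episode above 0.03 m or angle between milk_jug's own z axis and vertical above 0.35 rad).
It also fails if it takes over 56 s, if anything falls off the work surface, if the arm or the gripper's body presses on something with over 40 N, if the wrist force passes 120 N, or if a joint passes its speed limit or range.

ROBOT

A 6-joint arm with a two-finger parallel gripper is mounted at the origin on the work surface. World frame = base frame: x ahead of the robot, y to its left, z up, the work surface at z = 0. Lengths are in m, angles in rad, forces in N, time in s.
With the tool pointing down it reaches from about 0.35 to 0.775 m from the base axis. Payload 5.5 kg.
Tool frame: the origin (TCP) lies at the very end of the fingers, on their centre line; the grasp point (between the pads) lies 19 mm behind it; z points along the fingers, y is the line along which they close (so a half turn about z gives the same grasp; the last joint's range is limited). The gripper opens to 85 mm and grips with 20 to 120 N. Pads are 22 mm wide; open, the fingers measure 114 mm over their backs; the gripper's body (76 mm by 85 mm) begins 54 mm behind the grasp point. The pads swing forward as they close: fully open they stand 13 mm farther back than shut.
Start: joints at [0.966, 0.313, 0.046, 1.304, 0, 1.431], TCP at [0.258, 0.514, 0.231] pointing down, gripper open.
Joint ranges: [-2.76, 2.76], [-0.86, 1.69], [-1.03, 1.26], [-2.2, 2.34], [-1.47, 1.5], [-3.14, 3.14]. Speed limits (rad/s): [2.57, 2.57, 3.14, 3.14, 3.14, 3.14].

INTERFACE

Orientations are given as a unit quaternion [x, y, z, w].
In Python, from plant import env gives the robot as it stands.
- The arm moves only by the tool jog_arm, never from a script. Its argument "rows" is a list of rows, each a list of 7 numbers: the shift along the tool's x, y, z in m, then the turn, a rotation vector about the tool's x, y, z in degrees, then the opening, from 0 (shut) to 1 (fully open). A call has 1 to 10 rows; each row shifts and turns the commanded pose from where the row before left it, along the tool's axes as they then stand; what a row does not reach is not made up. A row lasts 1/12 s, in which the tool goes at most 41.7 mm and 7.16 degrees, less where a joint would pass 70% of its speed; a pose out of reach is approached as far as the arm can. A call with a gripper value outside its range is refused whole. The fingers move at their own pace and stop on an object; "grip_force" is the grip in N (left out, the last holds). Time passes only in rows, so rows that do not move let the fingers close. It gives the time, the measured TCP pose, the force, the opening and the grip force at its end, in the units of the state.
- env.get_state(): the state, without advancing time (a new reading comes with each control period).
- env.camera(name): name is "scene" or "top" or "wrist"; returns a dict with "img" (480x640x3 uint8, red, green, blue), "range_z" (480x640 float32, m along the optical axis (not along the pixel's ray), 0 where there is no reading), "K" (3x3 intrinsics, pixels), "R" (3x3) and "t" (3): a world point X has camera coordinates R X + t. Camera axes: x right, y down, z forward; pixel columns grow to the right and rows downward; lengths in m; the calibration is good to about 2 mm. The wrist camera is an equidistant fisheye: a pixel r from the principal point sees the ray r / f radians off the axis. A picture is of the moment at which its call begins.
- env.close_job(): hands the job in; it is judged then, once.
Trained networks look in a picture, given as the dict that the camera call returned (one of the last four; its "shot" number tells which), for a name from the list of things; names that differ only in an ending like _2 or _b are one class to them, and where a whole thing is asked for, a point or a joint stands for the part that bears it (a point fixed in the world has none). Each returns a list of dicts, best first, with "conf" (0 to 1); they miss things now and then, are a little off and sometimes report something else, mostly with a low value. They report only what shows in the picture. A call takes as long as a camera call. They do not tell look-alikes from the thing itself.
- env.find_in(picture, thing): "centre" ([x, y, z] in m, in world coordinates, good to about 4 mm: the middle of the surface that is visible of it).
The state is a dict: "t": time; "joint_positions": joint angles; "joint_vel": joint speeds; "tau": joint torques, N m; "position": TCP position; "eef_rot": TCP orientation; "ft_force": force on the tool from outside, world axes, zero at the start; "torque": the same for the moment, N m; "finger_gap": opening from 0.0 (shut) to 1.0 (fully open); "grasp_force": force on a finger pad.
Only numpy, scipy, OpenCV 4.12 (cv2) and the standard library are available. Lean on these libraries where they do the work, as an engineer would, in place of code of your own. Each camera call takes 0.05 s, during which the arm holds its last target. There are 200 camera calls.

## Working session

There is one attempt and no reset: what is moved stays moved. The work goes in short steps, Python scripts to look and compute and a tool call to move; the robot and the scene stay as the last step left them, time stands still between calls to the robot, and variables do not carry over. Pictures are saved under pics/ and viewed, at most 10 in all, crops included, and the job is handed in when it is done.

Besides the shell and the picture viewer there is one more tool, called after "Call:" as name(argument=value, ...) on one line, values as JSON. jog_arm: Moves the arm, as the interface text tells. Its arguments: {"type":"object","properties":{"rows":{"type":"array","items":{"type":"array","items":{"type":"number"}}},"grip_force":{"type":"number"}},"required":["rows"]}

```bash
mkdir -p pics; python3 - <<'E'
from plant import env
import cv2,numpy as np
s=env.get_state();print(s['t'],s['position'],s['eef_rot'])
for n in ['scene','top']:
    p=env.camera(n);cv2.imwrite(f'pics/{n}1.png',p['img'][:,:,::-1])
    np.savez(f'{n}1.npz',**{k:p[k] for k in('img','range_z','K','R','t')})
    for th in ['tamper','rest','stand','plate','mat','espresso_cup','dosing_cup','dripper_left','milk_jug']:
        print(n,th,[(np.round(d['centre'],3).tolist(),round(d['conf'],2)) for d in env.find_in(p,th)][:4])
E
```

```text
0.0 [0.25744698 0.51355876 0.23040931] [ 2.30313000e-01  9.73116168e-01 -8.52515101e-04 -3.45926051e-04]
scene tamper [([0.486, 0.02, 0.084], 0.66), ([0.424, -0.105, 0.029], 0.63)]
scene rest [([0.534, 0.027, 0.024], 0.83)]
scene stand [([0.576, -0.264, 0.076], 0.86)]
scene plate [([0.554, -0.28, 0.089], 0.75)]
scene mat [([0.581, 0.258, -0.0], 0.66)]
scene espresso_cup [([0.519, 0.149, 0.033], 0.8)]
scene dosing_cup [([0.557, -0.13, 0.034], 0.92)]
scene dripper_left [([0.689, 0.142, 0.069], 0.64)]
scene milk_jug [([0.539, 0.462, 0.06], 0.87)]
top tamper [([0.352, 0.094, 0.031], 0.92), ([0.404, -0.122, 0.03], 0.75), ([0.495, 0.002, 0.063], 0.72)]
top rest [([0.52, 0.01, 0.044], 0.7)]
top stand [([0.567, -0.271, 0.076], 0.68), ([0.557, -0.28, 0.088], 0.4)]
top plate [([0.55, -0.282, 0.085], 0.61), ([0.557, -0.281, 0.084], 0.44)]
top mat [([0.576, 0.249, 0.005], 0.88), ([0.492, 0.003, 0.062], 0.53)]
top espresso_cup [([0.523, 0.147, 0.019], 0.73), ([0.495, 0.002, 0.062], 0.67)]
top dosing_cup [([0.558, -0.139, 0.02], 0.64)]
top dripper_left [([0.689, 0.142, 0.086], 0.87)]
top milk_jug [([0.522, 0.467, 0.042], 0.8)]
```

View pics/scene1.png

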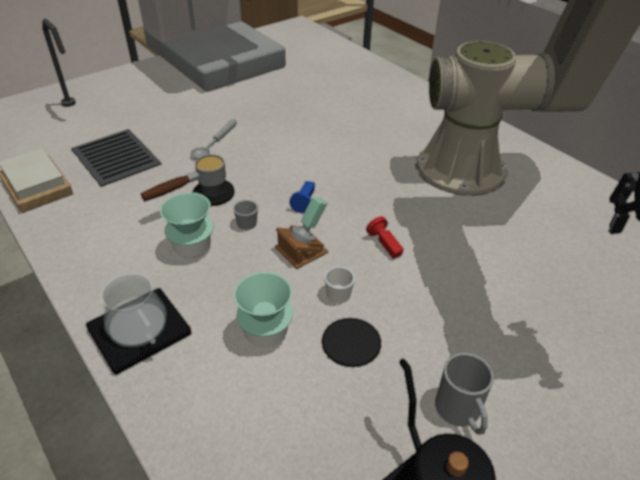

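View pics/top1.png

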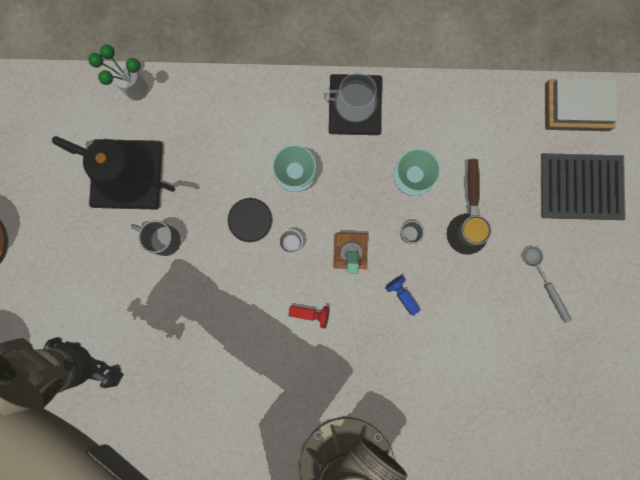

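The scene shot shows the mint tamper at (315,212) on its rest, and the top shot shows it at (352,255). The blue and red look-alikes lie flat nearby. The brass plate is at (476,230) and the mat at (250,220) in the top view. I'll measure these with depth.

```bash
cat > h.py <<'E'
import numpy as np,cv2
def cloud(p):
    v,u=np.mgrid[:480,:640];z=p['range_z'];K=p['K']
    c=np.stack([(u-K[0,2])/K[0,0]*z,(v-K[1,2])/K[1,1]*z,z],-1)
    return (c-p['t'])@p['R'], z>0
E
python3 - <<'E'
from h import *
for n in ['scene','top']:
    p=np.load(n+'1.npz');X,ok=cloud(p);hsv=cv2.cvtColor(p['img'],cv2.COLOR_RGB2HSV);H,S,V=[hsv[...,i] for i in range(3)]
    def box(c,r): return ok&(np.hypot(X[...,0]-c[0],X[...,1]-c[1])<r)
    m=box((.49,.01),.09)&(H>55)&(H<95)&(S>50)&(X[...,2]>.04);P=X[m]
    print(n,'green',m.sum(),np.median(P,0).round(4),P.min(0).round(3),P.max(0).round(3))
    c=P-P.mean(0);w,e=np.linalg.eigh(c.T@c);print(' pca',e.T[::-1].round(3),np.sqrt(w[::-1]/len(P)).round(4))
    m=box((.52,.01),.09)&(H<18)&(S>90)&(X[...,2]>.004);P=X[m]
    print(' rest',m.sum(),P.min(0).round(3),P.max(0).round(3),cv2.minAreaRect((P[:,:2]*1000).astype(np.float32)))
    r=cv2.minAreaRect
    m=box((.556,-.28),.05)&(H<28)&(S>90)&(X[...,2]>.07);P=X[m];print(' plate',m.sum(),P.mean(0).round(4),cv2.minEnclosingCircle((P[:,:2]*1000).astype(np.float32)))
    m=box((.556,-.28),.05)&(X[...,2]>.083);P=X[m];print(' rim',m.sum(),cv2.minEnclosingCircle((P[:,:2]*1000).astype(np.float32)),P[:,2].max())
    m=box((.578,.25),.08)&(V<70)&(X[...,2]<.02);P=X[m];print(' mat',m.sum(),P.mean(0).round(4),cv2.minAreaRect((P[:,:2]*1000).astype(np.float32)))
    m=box((.6,-.27),.2)&((H<15)|(H>170))&(S>90)&(V<130)&(X[...,2]>.05)&(X[...,0]>.6);P=X[m];print(' handle',m.sum(),P.mean(0).round(3))
E
python3 - <<'E'
import cv2
a=cv2.imread('pics/top1.png')[215:290,310:390];b=cv2.imread('pics/scene1.png')[185:275,265:345]
a=cv2.resize(a,(400,375),interpolation=3);b=cv2.resize(b,(400,450),interpolation=3)
import numpy as np
o=np.zeros((450,800,3),'uint8');o[:375,:400]=a;o[:,400:]=b;cv2.imwrite('pics/c1.png',o)
E
```

```text
scene green 392 [0.4801 0.0109 0.0968] [ 0.455 -0.011  0.068] [0.501 0.02  0.123]
 pca [[-0.567 -0.009  0.824]
 [ 0.373 -0.895  0.246]
 [ 0.735  0.447  0.51 ]] [0.017  0.0082 0.0041]
 rest 1036 [ 0.468 -0.035  0.004] [0.549 0.045 0.062] ((508.6125183105469, 5.412437438964844), (80.29821014404297, 79.9556655883789), 0.017109863460063934)
 plate 271 [ 0.5554 -0.2828  0.0851] ((555.568359375, -283.6241149902344), 30.123119354248047)
 rim 441 ((556.5272216796875, -276.4953308105469), 36.424072265625) 0.09457655559228423
 mat 2192 [0.5791 0.253  0.0045] ((578.38232421875, 251.97061157226562), (107.41205596923828, 104.27645111083984), 32.47552490234375)
 handle 399 [ 0.674 -0.269  0.078]
top green 225 [0.4735 0.0031 0.1137] [ 0.451 -0.01   0.074] [0.5   0.015 0.127]
 pca [[-0.706  0.006  0.708]
 [ 0.049 -0.997  0.058]
 [ 0.706  0.076  0.704]] [0.0192 0.007  0.0056]
 rest 660 [ 0.467 -0.037  0.004] [0.547 0.042 0.07 ] ((506.9939270019531, 2.359333038330078), (79.61420440673828, 80.17730712890625), 89.4384994506836)
 plate 505 [ 0.5574 -0.2802  0.0875] ((557.26416015625, -281.25970458984375), 31.107900619506836)
 rim 641 ((563.7184448242188, -277.9128112792969), 39.926910400390625) 0.09875347820303844
 mat 1467 [0.5778 0.25   0.0062] ((578.4715576171875, 250.08502197265625), (106.2261962890625, 103.97403717041016), 46.65212631225586)
 handle 337 [ 0.669 -0.275  0.083]
```

View pics/c1.png

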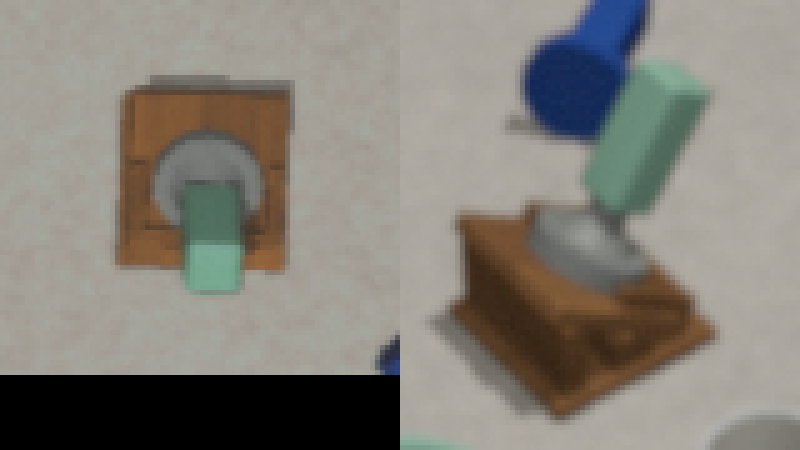

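The crop shows the rest square to the world axes. The tamper sits at its centre, leaning toward -x as described, with the handle clear of its neighbours. Estimated underside centre is about (0.508, 0.004, 0.038).

```bash
cat >> h.py <<'E'
from scipy.spatial.transform import Rotation as Ro
def target(tilt_deg,yaw_deg=0):
    a=np.radians(tilt_deg);z=np.array([np.sin(a),0,-np.cos(a)]);y=np.array([0,1.,0])
    return Ro.from_euler('z',yaw_deg,degrees=True)*Ro.from_matrix(np.c_[np.cross(y,z),y,z])
def rel(s,pos,R):
    R0=Ro.from_quat(s['eef_rot']);return (R0.inv()*R).as_rotvec(degrees=True).round(2),R.inv().apply(np.array(pos)-s['position']).round(4)
E
python3 - <<'E'
from h import *
from plant import env
s=env.get_state();U=np.array([.508,.004,.038]);a=np.array([-np.sin(np.radians(32)),0,np.cos(np.radians(32))])
print(rel(s,U+a*.15,target(32)))
E
```

```text
(array([ -7.43, -31.41, -25.93]), array([-0.1098, -0.51  ,  0.1466]))
```

Call:
jog_arm(rows=[[0,0,0,-1.24,-5.23,-4.32,1],[0,0,0,-1.24,-5.23,-4.32,1],[0,0,0,-1.24,-5.23,-4.32,1],[0,0,0,-1.24,-5.23,-4.32,1],[0,0,0,-1.24,-5.23,-4.32,1],[0,0,0,-1.24,-5.23,-4.32,1]], grip_force=60)

```text
t: 1.5
position: [0.2577, 0.5146, 0.2322]
eef_rot: [-0.002, 0.961, 0.001, 0.278]
ft_force: [0.2, 0.4, -0.8]
finger_gap: 1.001
grasp_force: 0.0
```

Call:
jog_arm(rows=[[-0.0069,-0.0319,0.0092,0,0,0,1],[-0.0069,-0.0319,0.0092,0,0,0,1],[-0.0069,-0.0319,0.0092,0,0,0,1],[-0.0069,-0.0319,0.0092,0,0,0,1],[-0.0069,-0.0319,0.0092,0,0,0,1],[-0.0069,-0.0319,0.0092,0,0,0,1],[-0.0069,-0.0319,0.0092,0,0,0,1],[-0.0069,-0.0319,0.0092,0,0,0,1]])

```text
t: 2.17
position: [0.3434, 0.2576, 0.198]
eef_rot: [-0.0, 0.961, 0.0, 0.276]
ft_force: [0.6, -0.9, 1.0]
finger_gap: 0.994
grasp_force: 0.0
```

Call:
jog_arm(rows=[[-0.0069,-0.0319,0.0092,0,0,0,1],[-0.0069,-0.0319,0.0092,0,0,0,1],[-0.0069,-0.0319,0.0092,0,0,0,1],[-0.0069,-0.0319,0.0092,0,0,0,1],[-0.0069,-0.0319,0.0092,0,0,0,1],[-0.0069,-0.0319,0.0092,0,0,0,1],[-0.0069,-0.0319,0.0092,0,0,0,1],[-0.0069,-0.0319,0.0092,0,0,0,1],[0,0,0,0,0,0,1],[0,0,0,0,0,0,1]])

```text
t: 3.0
position: [0.4295, 0.0008, 0.1648]
eef_rot: [0.004, 0.961, -0.001, 0.275]
ft_force: [-0.9, 0.2, -0.9]
finger_gap: 1.001
grasp_force: 0.0
```

```bash
python3 - <<'E'
from h import *
from plant import env
s=env.get_state();U=np.array([.508,.004,.038]);a=np.array([-np.sin(np.radians(32)),0,np.cos(np.radians(32))])
print(s['position'],s['joint_positions'],rel(s,U+a*.15,target(32)),rel(s,U+a*.046,target(32)))
p=env.camera('wrist');cv2.imwrite('pics/w1.png',p['img'][:,:,::-1])
print([(d['centre'],d['conf']) for d in env.find_in(p,'tamper')],p['K'])
E
```

```text
[0.42948833 0.00078715 0.164767  ] [-0.29353425 -0.36926296 -0.94599745  0.45494678  0.15053589 -0.2445794 ] (array([-0.19, -0.04, -0.36]), array([ 0.0006,  0.0032, -0.0009])) (array([-0.19, -0.04, -0.36]), array([0.0006, 0.0032, 0.1031]))
[([0.3925, -0.1239, 0.0277], 0.9), ([0.4633, 0.0046, 0.0871], 0.88), ([0.3486, 0.0847, 0.0276], 0.58)] [[371.64829954   0.         320.1225327 ]
 [  0.         371.64829954 235.28218444]
 [  0.           0.           1.        ]]
```

View pics/w1.png

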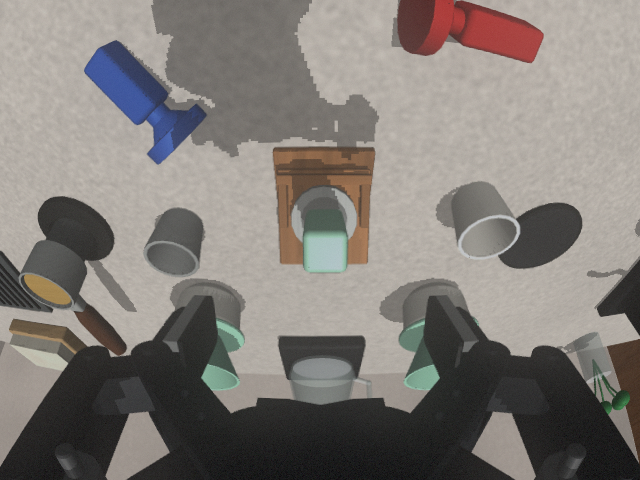

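The wrist view shows the handle centred at (325,240), between the fingers and in line with the rest. I'll advance along the tool axis.

Call:
jog_arm(rows=[[0,0.003,0.013,0,0,-0.3,1],[0,0,0.018,0,0,0,1],[0,0,0.018,0,0,0,1],[0,0,0.018,0,0,0,1],[0,0,0.018,0,0,0,1],[0,0,0.018,0,0,0,1],[0,0,0,0,0,0,1],[0,0,0,0,0,0,1]])

```text
t: 3.77
position: [0.4826, 0.0091, 0.0763]
eef_rot: [-0.004, 0.962, 0.0, 0.274]
ft_force: [0.4, 0.7, -0.3]
finger_gap: 1.001
grasp_force: 0.0
```

```bash
cat >> h.py <<'E'
def wcloud(p):
    v,u=np.mgrid[:480,:640];z=p['range_z'];K=p['K'];f=K[0,0]
    du=u-K[0,2];dv=v-K[1,2];r=np.hypot(du,dv)+1e-9;t=np.minimum(r/f,1.4)
    c=np.stack([np.tan(t)*du/r*z,np.tan(t)*dv/r*z,z],-1)
    return (c-p['t'])@p['R'], z>0
def tool(X,s): return Ro.from_quat(s['eef_rot']).inv().apply(X-s['position'])
def green(p,c,r):
    X,ok=(wcloud if p.get('name')=='wrist' or p['K'][0,0]==p['K'][1,1]and p.get('w') else cloud)(p)
    hsv=cv2.cvtColor(p['img'],cv2.COLOR_RGB2HSV);H,S=hsv[...,0],hsv[...,1]
    return X[ok&(np.linalg.norm(X-np.array(c),axis=-1)<r)&(H>55)&(H<95)&(S>50)]
E
python3 - <<'E'
from h import *
from plant import env
s=env.get_state();U=np.array([.508,.004,.038]);a=np.array([-np.sin(np.radians(32)),0,np.cos(np.radians(32))])
print(s['position'],s['joint_positions'],rel(s,U+a*.046,target(32)),s['ft_force'])
for n in ['wrist','top','scene']:
    p=env.camera(n);p['w']=n=='wrist';G=green(p,U+a*.061,.06)
    if len(G)<10: print(n,len(G));continue
    T=tool(G,s);print(n,len(T),np.percentile(T,[2,50,98],axis=0).round(4))
E
```

```text
[0.48260341 0.00910389 0.0762859 ] [-0.22392377 -0.0854664  -1.02597053  0.08732902  0.12035072 -0.19948694] (array([ 0.18, -0.21,  0.47]), array([-0.0012, -0.0051, -0.0001])) [ 0.42799117  0.69966242 -0.34411658]
wrist 4646 [[-0.0095 -0.0167 -0.0482]
 [ 0.0042 -0.0054 -0.0469]
 [ 0.0141  0.006  -0.0402]]
top 197 [[-0.0167 -0.0184 -0.051 ]
 [-0.0135 -0.006  -0.0342]
 [ 0.0001  0.0052  0.0092]]
scene 411 [[-0.0149 -0.016  -0.0458]
 [-0.0105  0.0026 -0.0189]
 [ 0.0057  0.0091  0.0107]]
```

Call:
jog_arm(rows=[[0,-0.003,0,0,0,0,1],[0,-0.0025,0,0,0,0,1],[0,0,0,0,0,0,1]])

```text
t: 4.17
position: [0.4842, 0.0005, 0.0783]
eef_rot: [-0.002, 0.961, -0.001, 0.276]
ft_force: [-0.1, 0.0, 0.0]
finger_gap: 0.999
grasp_force: 0.0
```

```bash
python3 - <<'E'
from h import *
from plant import env
s=env.get_state();U=np.array([.508,.004,.038]);a=np.array([-np.sin(np.radians(32)),0,np.cos(np.radians(32))])
print(s['position'],s['joint_positions'],rel(s,U+a*.046,target(32)),s['ft_force'])
for n in ['wrist']:
    p=env.camera(n);p['w']=n=='wrist';G=green(p,U+a*.061,.06)
    T=tool(G,s);print(n,len(T),np.percentile(T,[2,50,98],axis=0).round(4))
E
```

```text
[0.48424954 0.00054114 0.07831338] [-0.2465945  -0.08786337 -1.02439403  0.08819055  0.12937958 -0.21479774] (array([-0.03,  0.07,  0.27]), array([0.0012, 0.0035, 0.0008])) [-0.1358975   0.02413651  0.03655153]
wrist 4702 [[-0.0074 -0.0085 -0.0473]
 [ 0.0066  0.0026 -0.046 ]
 [ 0.0164  0.0143 -0.0356]]
```

Call:
jog_arm(rows=[[0.002,0.002,0,0,0,0,1],[0,0,0,0,0,0,1],[0,0,0,0,0,0,1]])

```text
t: 4.47
position: [0.4826, 0.0031, 0.0768]
eef_rot: [-0.002, 0.961, -0.0, 0.275]
ft_force: [-0.4, -0.6, 0.5]
finger_gap: 1.002
grasp_force: 0.0
```

```bash
python3 - <<'E'
from h import *
from plant import env
U=np.array([.508,.004,.038]);a=np.array([-np.sin(np.radians(32)),0,np.cos(np.radians(32))])
for i in range(3):
    s=env.get_state();print(s['position'],s['joint_positions'][0],s['t'])
    p=env.camera('wrist');p['w']=1;G=green(p,U+a*.061,.06)
    T=tool(G,s);print(len(T),np.percentile(T,[2,98],axis=0).mean(0).round(4), np.percentile(G,[2,98],axis=0).mean(0).round(4))
E
```

```text
[0.48262992 0.00312599 0.07684357] -0.2401615163899333 4.4667
4570 [ 0.0026  0.0004 -0.04  ] [0.4569 0.0035 0.1088]
[0.48271248 0.00311185 0.0768454 ] -0.24010598497777294 4.5167
4579 [ 0.0025  0.0004 -0.0381] [0.4568 0.0035 0.1072]
[0.48278295 0.00311457 0.07686935] -0.24009130304286164 4.5667
4581 [ 0.0027  0.0004 -0.0373] [0.4568 0.0035 0.1064]
```

Centred across the pads now. Closing and lifting along the tamper's axis.

Call:
jog_arm(rows=[[0.002,0,0,0,0,0,0.5],[0,0,0,0,0,0,0.3],[0,0,0,0,0,0,0.1],[0,0,0,0,0,0,0],[0,0,0,0,0,0,0],[0,0,0,0,0,0,0],[0,0,0,0,0,0,0],[0,0,0,0,0,0,0]], grip_force=70)

```text
t: 5.28
position: [0.482, 0.0031, 0.0768]
eef_rot: [-0.003, 0.962, -0.0, 0.274]
ft_force: [-4.1, 1.1, 5.5]
finger_gap: 0.297
grasp_force: 68.3
```

Call:
jog_arm(rows=[[0,0,0,0,0,0,0],[0,0,0,0,0,0,0]])

```text
t: 5.45
position: [0.482, 0.0031, 0.0768]
eef_rot: [-0.002, 0.962, -0.0, 0.274]
ft_force: [-4.9, 0.5, 5.2]
finger_gap: 0.298
grasp_force: 68.3
```

Call:
jog_arm(rows=[[0,0,-0.006,0,0,0,0],[0,0,-0.008,0,0,0,0],[0,0,-0.01,0,0,0,0],[0,0,-0.018,0,0,0,0],[0,0,-0.02,0,0,0,0],[0,0,-0.02,0,0,0,0],[0,0,-0.02,0,0,0,0],[0,0,-0.02,0,0,0,0],[0,0,-0.02,0,0,0,0],[0,0,0,0,0,0,0]], grip_force=100)

```text
t: 6.28
position: [0.4062, 0.003, 0.1993]
eef_rot: [-0.002, 0.961, -0.001, 0.275]
ft_force: [0.8, 0.4, -5.0]
finger_gap: 0.289
grasp_force: 98.9
```

Call:
jog_arm(rows=[[0,0,0,0,6.4,0,0],[0,0,0,0,6.4,0,0],[0,0,0,0,6.4,0,0],[0,0,0,0,6.4,0,0],[0,0,0,0,6.4,0,0],[0,0,0,0,0,0,0],[0,0,0,0,0,0,0]])

```text
t: 6.87
position: [0.408, 0.0031, 0.1948]
eef_rot: [-0.002, 1.0, -0.001, -0.004]
ft_force: [-0.6, 0.3, -3.7]
finger_gap: 0.294
grasp_force: 99.1
```

```bash
python3 - <<'E'
from h import *
from plant import env
s=env.get_state();print(s['position'],s['joint_positions'],s['ft_force'],s['finger_gap'])
print(rel(s,[.5565,-.281,.2],target(0)))
o=[]
for n in ['scene','wrist','top']:
    p=env.camera(n);p['w']=n=='wrist'
    G=green(p,s['position']+[0,0,.02],.06)
    if len(G)>9:T=tool(G,s);print(n,len(T),np.percentile(T,[2,50,98],axis=0).round(4))
    if n!='wrist':
        c=p['K']@(p['R']@s['position']+p['t']);u,v=(c[:2]/c[2]).astype(int);o.append(cv2.resize(p['img'][max(v-60,0):v+60,max(u-50,0):u+50,::-1],(400,480),interpolation=3))
    np.savez(f'{n}2.npz',**p)
cv2.imwrite('pics/c2.png',np.hstack(o))
E
```

```text
[0.40799238 0.00308864 0.19475521] [-0.18801453  0.01283893 -0.40716871  1.15762528 -0.00235985 -0.19293357] [-0.58469426  0.34478214 -3.65796294] 0.29394561144680176
(array([-0.06, -0.41,  0.28]), array([-0.1485, -0.2841, -0.0052]))
scene 297 [[-0.0171 -0.0166 -0.0658]
 [-0.0123  0.0035 -0.0296]
 [ 0.0026  0.0211  0.0108]]
wrist 7175 [[-0.0077 -0.0116 -0.048 ]
 [ 0.0105 -0.0005 -0.0462]
 [ 0.0154  0.0119 -0.0088]]
```

View pics/c2.png

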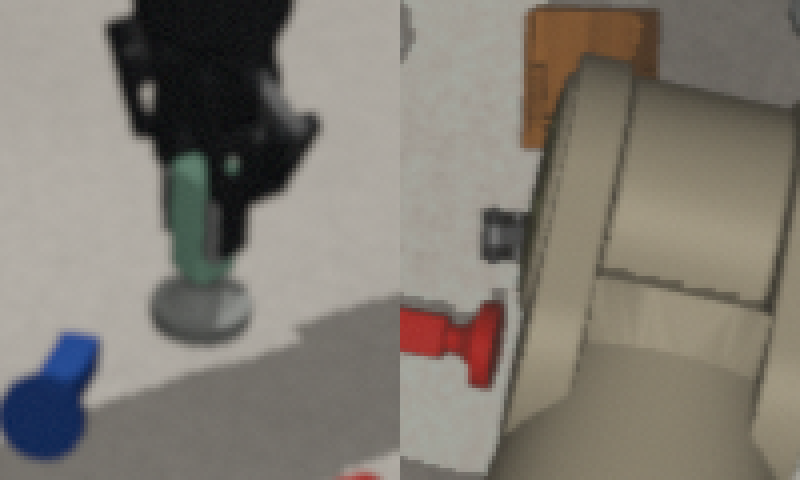

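The tamper is held upright, with the disc visible below the fingers in the scene crop. I'll measure the disc's centre and tilt in the tool frame from these same shots.

```bash
python3 - <<'E'
from h import *
from plant import env
s=env.get_state()
for n in ['wrist','scene']:
    p=dict(np.load(n+'2.npz'));X,ok=(wcloud if n=='wrist' else cloud)(p)
    T=tool(X.reshape(-1,3),s);hsv=cv2.cvtColor(p['img'],cv2.COLOR_RGB2HSV).reshape(-1,3)
    g=(hsv[:,0]>55)&(hsv[:,0]<95)&(hsv[:,1]>50)
    m=ok.ravel()&(np.abs(T[:,2]-.038)<.014)&(np.hypot(T[:,0]-.003,T[:,1])<.045)
    D=T[m];print(n,'disc',len(D),np.percentile(D,[1,50,99],axis=0).round(4))
    xy=D[:,:2]
    if len(D)>20: print(cv2.minEnclosingCircle((xy*1000).astype(np.float32)))
    mt=m&(T[:,2]<.039)&(np.hypot(T[:,0]-.003,T[:,1])>.01)
    A=np.c_[T[mt][:,:2],np.ones(mt.sum())]
    if mt.sum()>10: print(' plane',np.linalg.lstsq(A,T[mt][:,2],rcond=None)[0].round(3),mt.sum())
    F=T[g&ok.ravel()&(np.hypot(T[:,0],T[:,1])<.03)&(T[:,2]>-.042)&(T[:,2]<.012)]
    for lo in np.arange(-.04,.012,.01):
        f=F[(F[:,2]>=lo)&(F[:,2]<lo+.01)]
        if len(f)>5: print('  z',lo.round(3),len(f),np.percentile(f,[5,50,95],axis=0)[:,:2].round(4).tolist())
E
```

```text
wrist disc 4254 [[-0.0056 -0.0244  0.0258]
 [ 0.0125 -0.      0.0349]
 [ 0.0256  0.0244  0.045 ]]
((0.29444193840026855, 0.015142680145800114), 25.92569923400879)
 plane [0.034 0.001 0.034] 3645
  z -0.04 938 [[0.0116, -0.0108], [0.0127, -0.001], [0.0133, 0.0096]]
  z -0.03 567 [[0.0118, -0.0109], [0.0127, -0.0021], [0.0132, 0.0081]]
  z -0.02 312 [[0.0119, -0.0107], [0.0127, -0.0033], [0.0132, 0.0075]]
  z -0.01 154 [[0.012, -0.0107], [0.0128, -0.0031], [0.0131, 0.0059]]
  z 0.0 68 [[0.012, -0.0102], [0.0127, -0.005], [0.0132, 0.0037]]
  z 0.01 6 [[0.0119, -0.0105], [0.0123, -0.0077], [0.0127, 0.0064]]
scene disc 370 [[-0.0283 -0.0236  0.025 ]
 [-0.0113  0.0105  0.0365]
 [ 0.0215  0.026   0.0487]]
((-3.2063915729522705, 1.1136080026626587), 27.310585021972656)
 plane [ 0.009 -0.004  0.035] 271
  z -0.04 39 [[-0.0167, -0.0155], [-0.0152, 0.0015], [-0.0103, 0.0105]]
  z -0.03 36 [[-0.0168, -0.0105], [-0.0149, 0.0015], [-0.0124, 0.011]]
  z -0.02 35 [[-0.017, -0.0109], [-0.0147, 0.0009], [-0.0131, 0.0116]]
  z -0.01 31 [[-0.0164, -0.0066], [-0.0147, 0.0034], [-0.0124, 0.0116]]
  z 0.0 40 [[-0.0157, -0.0055], [-0.0142, 0.007], [-0.0066, 0.0167]]
```

Call:
jog_arm(rows=[[-0.0125,-0.0237,0,0,-0.4,0,0],[-0.0125,-0.0237,0,0,0,0,0],[-0.0125,-0.0237,0,0,0,0,0],[-0.0125,-0.0237,0,0,0,0,0],[-0.0125,-0.0237,0,0,0,0,0],[-0.0125,-0.0237,0,0,0,0,0],[-0.0125,-0.0237,0,0,0,0,0],[-0.0125,-0.0237,0,0,0,0,0]])

```text
t: 7.68
position: [0.5074, -0.1871, 0.1999]
eef_rot: [-0.002, 1.0, -0.002, 0.004]
ft_force: [0.8, 0.8, -4.1]
finger_gap: 0.292
grasp_force: 100.1
```

Call:
jog_arm(rows=[[-0.0125,-0.0237,0,0,0,0,0],[-0.0125,-0.0237,0,0,0,0,0],[-0.0125,-0.0237,0,0,0,0,0],[-0.011,-0.0234,0,0,0,0,0],[0,0,0.008,0,0,0,0],[0,0,0.008,0,0,0,0],[0,0,0.008,0,0,0,0],[0,0,0,0,0,0,0],[0,0,0,0,0,0,0]])

```text
t: 8.43
position: [0.5559, -0.279, 0.1743]
eef_rot: [-0.003, 1.0, -0.001, 0.001]
ft_force: [-0.2, 0.6, -3.8]
finger_gap: 0.297
grasp_force: 100.5
```

```bash
python3 - <<'E'
from h import *
from plant import env
s=env.get_state();print(s['position'],s['joint_positions'],s['ft_force'],rel(s,[.5565,-.281,.165],target(0)))
o=[]
for n in ['wrist','scene','top']:
    p=env.camera(n);X,ok=(wcloud if n=='wrist' else cloud)(p)
    if n!='top':
        c=p['K']@(p['R']@np.array([.556,-.281,.11])+p['t']);u,v=(c[:2]/c[2]).astype(int) if n=='scene' else (320,235)
        w=40 if n=='scene' else 160
        o.append(cv2.resize(p['img'][max(v-w,0):v+w,u-w:u+w,::-1],(400,400),interpolation=3))
    P=X.reshape(-1,3);hsv=cv2.cvtColor(p['img'],cv2.COLOR_RGB2HSV).reshape(-1,3)
    m=ok.ravel()&(np.hypot(P[:,0]-.556,P[:,1]+.281)<.05)&(np.abs(P[:,2]-.0885)<.006)
    if m.sum()<20: print(n,m.sum());continue
    Q=P[m];from scipy.optimize import least_squares
    m2=m&(hsv[:,0]<30)&(hsv[:,1]>90)
    print(n,m.sum(),m2.sum(),Q.mean(0).round(4),np.percentile(Q,[1,99],axis=0).round(4).tolist(),P[m2].mean(0).round(4),np.percentile(P[m2],[1,99],axis=0).round(4).tolist() if m2.sum()else 0)
cv2.imwrite('pics/c3.png',np.hstack(o))
E
```

```text
[ 0.55589181 -0.27902621  0.1743035 ] [-5.94431047e-01  4.22015741e-01  6.45280161e-02  1.21022415e+00
  5.20213312e-04 -5.99675661e-01] [-0.18033982  0.61858176 -3.79603818] (array([-0.07,  0.16,  0.3 ]), array([-0.0006, -0.002 ,  0.0093]))
wrist 2785 1684 [ 0.538  -0.279   0.0869] [[0.522, -0.3115, 0.0832], [0.5621, -0.2463, 0.091]] [ 0.5382 -0.279   0.0858] [[0.5273, -0.3064, 0.0839], [0.5534, -0.252, 0.0872]]
scene 455 252 [ 0.5571 -0.278   0.0861] [[0.5252, -0.3111, 0.0827], [0.5898, -0.2446, 0.0908]] [ 0.5555 -0.2816  0.0854] [[0.5295, -0.3074, 0.0826], [0.5823, -0.2556, 0.0892]]
top 268 177 [ 0.547  -0.2671  0.0883] [[0.5244, -0.3043, 0.0829], [0.5835, -0.2467, 0.0939]] [ 0.5479 -0.2677  0.0876] [[0.5292, -0.2961, 0.0829], [0.5756, -0.2518, 0.0926]]
```

View pics/c3.png

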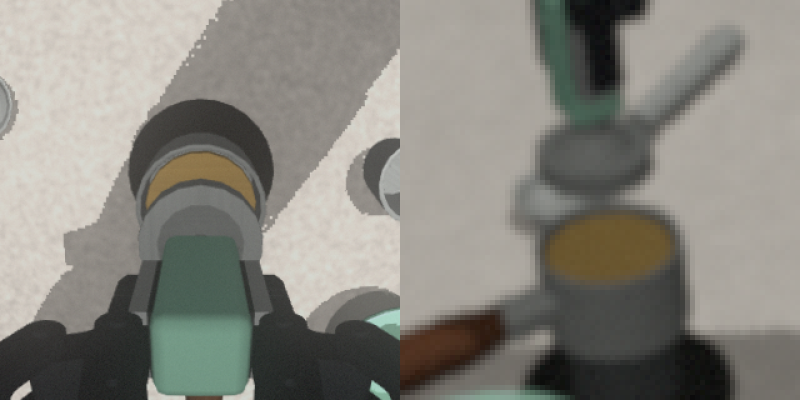

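The wrist view shows the basket directly below. The rim spans y from -0.3115 to -0.2463 and its near edge is at x=0.522, which puts the axis at about (0.556, -0.279), right under the TCP. Descending.

Call:
jog_arm(rows=[[0,0,0.008,0,0,0,0],[0,0,0.008,0,0,0,0],[0,0,0.008,0,0,0,0],[0,0,0.006,0,0,0,0],[0,0,0.005,0,0,0,0],[0,0,0,0,0,0,0]], grip_force=115)

```text
t: 9.08
position: [0.5563, -0.28, 0.1374]
eef_rot: [-0.002, 1.0, -0.0, 0.001]
ft_force: [-0.4, 0.3, -4.5]
finger_gap: 0.288
grasp_force: 113.0
```

```bash
python3 - <<'E'
from h import *
from plant import env
s=env.get_state();print(s['position'],s['eef_rot'],s['ft_force'],s['torque'])
p=env.camera('wrist');X,ok=wcloud(p);P=X.reshape(-1,3)
T=tool(P,s);m=ok.ravel()&(np.hypot(T[:,0],T[:,1])<.028)&(np.abs(T[:,2]-.033)<.006);print('disc',m.sum(),np.percentile(P[m],[.5,99.5],axis=0).round(4).tolist(),np.median(P[m][:,2]))
m=ok.ravel()&(np.hypot(P[:,0]-.556,P[:,1]+.279)<.05)&(np.hypot(P[:,0]-.556,P[:,1]+.279)>.029)&(np.abs(P[:,2]-.0885)<.006)
print('rim',m.sum(),np.percentile(P[m],[.5,99.5],axis=0).round(4).tolist())
E
```

```text
[ 0.55630118 -0.28001326  0.13743525] [-2.19106010e-03  9.99997368e-01 -2.14807397e-04  6.45895329e-04] [-0.37959966  0.26927765 -4.53293396] [-0.01672302  0.04157151  0.01951835]
disc 3817 [[0.53, -0.305, 0.0989], [0.5616, -0.2551, 0.1103]] 0.10387141735248416
rim 1737 [[0.5218, -0.3125, 0.0826], [0.5723, -0.2459, 0.0912]]
```

Call:
jog_arm(rows=[[0,0.0005,0.004,0,0,0,0],[0,0,0.003,0,0,0,0],[0,0,0.002,0,0,0,0],[0,0,0.002,0,0,0,0],[0,0,0.002,0,0,0,0],[0,0,0,0,0,0,0]])

```text
t: 9.63
position: [0.5575, -0.2802, 0.1272]
eef_rot: [-0.002, 1.0, -0.001, 0.002]
ft_force: [-1.6, 1.7, 4.0]
finger_gap: 0.287
grasp_force: 113.9
```

Call:
jog_arm(rows=[[0,0,0.002,0,0,0,0],[0,0,0.0015,0,0,0,0],[0,0,0,0,0,0,0]])

```text
t: 9.88
position: [0.5576, -0.2802, 0.1233]
eef_rot: [-0.002, 1.0, -0.001, 0.002]
ft_force: [-0.6, 1.5, 4.8]
finger_gap: 0.291
grasp_force: 114.0
```

Call:
jog_arm(rows=[[0,0,0.0015,0,0,0,0],[0,0,0.0015,0,0,0,0],[0,0,0,0,0,0,0]])

```text
t: 10.13
position: [0.5576, -0.2803, 0.1204]
eef_rot: [-0.002, 1.0, -0.001, 0.002]
ft_force: [-1.7, 0.9, 6.8]
finger_gap: 0.295
grasp_force: 114.2
```

Call:
jog_arm(rows=[[0,0,0.0015,0,0,0,0],[0,0,0.0015,0,0,0,0],[0,0,0,0,0,0,0]])

```text
t: 10.38
position: [0.5577, -0.2803, 0.1193]
eef_rot: [-0.002, 1.0, -0.002, 0.003]
ft_force: [-3.9, 2.5, 14.2]
finger_gap: 0.29
grasp_force: 115.7
```

Bottomed out: the force jumped. One small extra press, then hold.

Call:
jog_arm(rows=[[0,0,0.001,0,0,0,0],[0,0,0,0,0,0,0],[0,0,0,0,0,0,0],[0,0,0,0,0,0,0],[0,0,0,0,0,0,0],[0,0,0,0,0,0,0],[0,0,0,0,0,0,0],[0,0,0,0,0,0,0],[0,0,0,0,0,0,0],[0,0,0,0,0,0,0]])

```text
t: 11.22
position: [0.5578, -0.2803, 0.1193]
eef_rot: [-0.002, 1.0, -0.002, 0.003]
ft_force: [-5.1, 4.2, 19.4]
finger_gap: 0.298
grasp_force: 116.4
```

```bash
cat >> h.py <<'E'
def held(env):
    s=env.get_state();p=env.camera('wrist');X,ok=wcloud(p);P=X.reshape(-1,3);T=tool(P,s)
    hsv=cv2.cvtColor(p['img'],cv2.COLOR_RGB2HSV).reshape(-1,3);g=ok.ravel()&(hsv[:,0]>55)&(hsv[:,0]<95)&(hsv[:,1]>50)
    print(s['t'],s['position'].round(4) if hasattr(s['position'],'round') else s['position'],s['ft_force'])
    F=T[g&(np.hypot(T[:,0],T[:,1])<.025)&(T[:,2]>-.05)&(T[:,2]<.015)];top=F[F[:,2]<np.percentile(F[:,2],60)];
    f=F[(F[:,2]>-.04)];f=f[np.abs(f[:,0]-np.median(f[:,0]))<.002];print('face x slope(deg)',np.degrees(np.polyfit(f[:,2],f[:,0],1)[0]).round(2),np.median(f[:,0]).round(4),'top z',np.percentile(F[:,2],20).round(4))
    m=ok.ravel()&(np.hypot(T[:,0],T[:,1])<.03)&(T[:,2]>.026)&(T[:,2]<.037);D=T[m];D=D[D[:,0]>.012]
    if len(D)>50: print('disc plane',len(D),np.linalg.lstsq(np.c_[D[:,:2],np.ones(len(D))],D[:,2],rcond=None)[0].round(3),np.percentile(D,[1,99],axis=0).round(4).tolist(),np.median(P[m][:,2]).round(4))
    return s,p
E
python3 - <<'E'
from h import *
from plant import env
s,p=held(env);print(s['eef_rot'],s['torque'])
E
```

```text
11.2167 [ 0.5578 -0.2803  0.1193] [-5.14624074  4.23849345 19.4470841 ]
face x slope(deg) 0.1 0.0137 top z -0.0462
disc plane 2187 [ 0.254 -0.     0.028] [[0.0121, -0.0211, 0.027], [0.0266, 0.021, 0.0363]] 0.0858
[-0.00233971  0.99999012 -0.00195975  0.00323174] [ 1.12467613  1.46906297 -0.02458959]
```

Underside is at about 0.074, which is the bottomed height, and level to within 0.5°. I'll hold a little longer, then lift straight out.

Call:
jog_arm(rows=[[0,0,0,0,0,0,0],[0,0,0,0,0,0,0],[0,0,0,0,0,0,0],[0,0,0,0,0,0,0]])

```text
t: 11.6
position: [0.5578, -0.2803, 0.1192]
eef_rot: [-0.002, 1.0, -0.002, 0.003]
ft_force: [-6.4, 4.9, 19.5]
finger_gap: 0.292
grasp_force: 116.4
```

Call:
jog_arm(rows=[[0,0,-0.003,0,0,0,0],[0,0,-0.004,0,0,0,0],[0,0,-0.006,0,0,0,0],[0,0,-0.008,0,0,0,0],[0,0,-0.012,0,0,0,0],[0,0,-0.018,0,0,0,0],[0,0,-0.02,0,0,0,0],[0,0,-0.02,0,0,0,0],[0,0,0,0,0,0,0]])

```text
t: 12.35
position: [0.5584, -0.2811, 0.2103]
eef_rot: [-0.002, 1.0, -0.003, 0.004]
ft_force: [1.0, -1.0, -3.3]
finger_gap: 0.294
grasp_force: 113.5
```

```bash
python3 - <<'E'
from h import *
from plant import env
s,p=held(env);print(rel(s,[.578,.2505,.21],target(0)),s['joint_positions'])
E
```

```text
12.35 [ 0.5584 -0.2811  0.2103] [ 0.96879488 -1.04799713 -3.2582975 ]
face x slope(deg) -0.01 0.0137 top z -0.0462
disc plane 2091 [0.252 0.001 0.029] [[0.0121, -0.0207, 0.0273], [0.0261, 0.0206, 0.0365]] 0.1767
(array([-0.3 ,  0.47,  0.25]), array([-1.960e-02,  5.316e-01,  3.000e-04])) [-5.94702200e-01  4.09791169e-01  1.34497222e-01  1.28584932e+00
  2.48857788e-04 -5.99075521e-01]
```

Call:
jog_arm(rows=[[-0.0011,0.0295,0,-0.3,0.47,0,0],[-0.0011,0.0295,0,0,0,0,0],[-0.0011,0.0295,0,0,0,0,0],[-0.0011,0.0295,0,0,0,0,0],[-0.0011,0.0295,0,0,0,0,0],[-0.0011,0.0295,0,0,0,0,0],[-0.0011,0.0295,0,0,0,0,0],[-0.0011,0.0295,0,0,0,0,0],[-0.0011,0.0295,0,0,0,0,0]])

```text
t: 13.15
position: [0.5645, -0.0129, 0.205]
eef_rot: [-0.002, 1.0, 0.002, -0.004]
ft_force: [0.3, 0.1, -5.4]
finger_gap: 0.294
grasp_force: 114.1
```

Call:
jog_arm(rows=[[-0.0011,0.0295,0,0,0,0,0],[-0.0011,0.0295,0,0,0,0,0],[-0.0011,0.0295,0,0,0,0,0],[-0.0011,0.0295,0,0,0,0,0],[-0.0011,0.0295,0,0,0,0,0],[-0.0011,0.0295,0,0,0,0,0],[-0.0011,0.0295,0,0,0,0,0],[-0.0011,0.0295,0,0,0,0,0],[-0.0011,0.0295,0,0,0,0,0],[0,0,0,0,0,0,0]])

```text
t: 13.98
position: [0.5732, 0.2562, 0.2053]
eef_rot: [-0.005, 1.0, 0.003, -0.004]
ft_force: [1.5, -0.2, -4.0]
finger_gap: 0.292
grasp_force: 114.8
```

Call:
jog_arm(rows=[[0,0,0.025,0,0,0,0],[0,0,0.025,0,0,0,0],[0,0,0.025,0,0,0,0],[0,0,0.025,0,0,0,0],[0,0,0.02,0,0,0,0],[0,0,0.01,0,0,0,0],[0,0,0,0,0,0,0],[0,0,0,0,0,0,0]])

```text
t: 14.65
position: [0.573, 0.2512, 0.0772]
eef_rot: [-0.002, 1.0, 0.001, -0.003]
ft_force: [-0.3, 0.2, -4.0]
finger_gap: 0.291
grasp_force: 115.0
```

```bash
python3 - <<'E'
from h import *
from plant import env
s,p=held(env);print(rel(s,[.578,.2505,.05],target(0)))
X,ok=wcloud(p);P=X[ok];V=p['img'][ok].max(1)
m=(np.hypot(P[:,0]-.578,P[:,1]-.2505)<.07)&(np.abs(P[:,2]-.005)<.006)&(V<60)
print('mat',m.sum(),np.percentile(P[m],[1,99],axis=0).round(4))
cv2.imwrite('pics/w4.png',p['img'][:,:,::-1])
E
```

```text
14.65 [0.573  0.2512 0.0772] [-0.2790447   0.19401068 -4.02527588]
face x slope(deg) -0.14 0.0136 top z -0.0462
disc plane 2101 [0.261 0.001 0.028] [[0.0121, -0.0208, 0.0274], [0.0262, 0.021, 0.0364]] 0.0438
(array([ 0.13, -0.39,  0.25]), array([-0.005 , -0.0007,  0.0272]))
mat 968 [[0.5626 0.1986 0.0034]
 [0.606  0.2892 0.0064]]
```

View pics/w4.png

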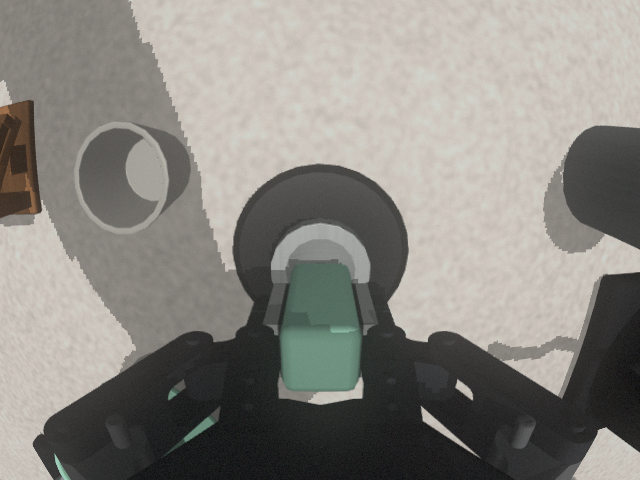

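The tamper's disc is centred over the mat at (320,265) and the cups are clear. Lowering the last 27 mm.

Call:
jog_arm(rows=[[-0.004,0,0.006,0,-0.3,0,0],[0,0,0.007,0,0,0,0],[0,0,0.006,0,0,0,0],[0,0,0.003,0,0,0,0],[0,0,0.002,0,0,0,0],[0,0,0,0,0,0,0],[0,0,0,0,0,0,0]])

```text
t: 15.28
position: [0.5777, 0.2516, 0.0543]
eef_rot: [-0.002, 1.0, 0.001, 0.0]
ft_force: [0.7, -0.1, -4.4]
finger_gap: 0.294
grasp_force: 115.0
```

Call:
jog_arm(rows=[[0,0,0.001,0,0,0,0],[0,0,0.001,0,0,0,0],[0,0,0,0,0,0,0]])

```text
t: 15.53
position: [0.5778, 0.2517, 0.0523]
eef_rot: [-0.002, 1.0, 0.002, 0.0]
ft_force: [0.8, -0.6, -4.4]
finger_gap: 0.289
grasp_force: 115.0
```

```bash
python3 - <<'E'
from h import *
from plant import env
s,p=held(env);print(rel(s,[.578,.2505,.05],target(0)))
E
```

```text
15.5333 [0.5778 0.2517 0.0523] [ 0.82432495 -0.63102552 -4.35065926]
face x slope(deg) -0.17 0.0136 top z -0.0461
disc plane 2092 [0.248 0.003 0.029] [[0.0121, -0.0206, 0.0274], [0.0261, 0.0208, 0.0365]] 0.0189
(array([0.18, 0.06, 0.26]), array([-0.0002, -0.0012,  0.0023]))
```

Underside is at about 0.007, so 2 mm remains.

Call:
jog_arm(rows=[[0,0,0.001,0,0,0,0],[0,0,0.0005,0,0,0,0],[0,0,0,0,0,0,0]])

```text
t: 15.83
position: [0.5777, 0.2516, 0.0507]
eef_rot: [-0.002, 1.0, 0.001, 0.0]
ft_force: [0.2, -0.0, -4.2]
finger_gap: 0.287
grasp_force: 115.0
```

Call:
jog_arm(rows=[[0,0,0.0005,0,0,0,0],[0,0,0,0,0,0,0]])

```text
t: 16.0
position: [0.5778, 0.2516, 0.0506]
eef_rot: [-0.002, 1.0, 0.002, 0.001]
ft_force: [-1.3, -0.4, -1.1]
finger_gap: 0.289
grasp_force: 115.5
```

Contact. Releasing, then straight up.

Call:
jog_arm(rows=[[0,0,0.0003,0,0,0,0],[0,0,0,0,0,0,0.32],[0,0,0,0,0,0,0.36],[0,0,0,0,0,0,0.45],[0,0,0,0,0,0,0.6],[0,0,0,0,0,0,0.8],[0,0,0,0,0,0,0.9],[0,0,0,0,0,0,0.9],[0,0,0,0,0,0,0.9]], grip_force=20)

```text
t: 16.75
position: [0.5779, 0.2517, 0.05]
eef_rot: [-0.002, 1.0, 0.002, 0.001]
ft_force: [0.2, -0.4, -1.0]
finger_gap: 0.9
grasp_force: 0.0
```

Call:
jog_arm(rows=[[0,0,-0.01,0,0,0,0.9],[0,0,-0.015,0,0,0,0.9],[0,0,-0.02,0,0,0,0.9],[0,0,-0.02,0,0,0,0.9],[0,0,-0.02,0,0,0,0.9],[0,0,-0.02,0,0,0,0.9],[0,0,-0.02,0,0,0,0.9],[0,0,0,0,0,0,0.9],[0,0,0,0,0,0,0.9]])

```text
t: 17.5
position: [0.5787, 0.2516, 0.1772]
eef_rot: [-0.002, 1.0, 0.002, 0.002]
ft_force: [0.5, -0.0, -0.3]
finger_gap: 0.896
grasp_force: 0.0
```

```bash
python3 - <<'E'
from h import *
from plant import env
s=env.get_state();print(s['position'],s['ft_force'],s['finger_gap'])
o=[]
for n in ['wrist','scene']:
    p=env.camera(n);p['w']=n=='wrist';G=green(p,[.578,.25,.065],.05);print(n,len(G),np.percentile(G,[2,50,98],axis=0).round(4).tolist())
    o.append(cv2.resize(p['img'][:,:,::-1],(400,300),interpolation=3))
    if n=='scene':o.append(cv2.resize(p['img'][240:390,270:470,::-1],(800,600),interpolation=3)[::2,::2])
    print([(np.round(d['centre'],3).tolist()) for t in('plate','espresso_cup','dosing_cup') for d in env.find_in(p,t)[:1]])
cv2.imwrite('pics/w5.png',np.hstack([o[0],o[2]]))
E
```

```text
[0.57874438 0.25157819 0.17715067] [ 0.50048961 -0.00786233 -0.29748917] 0.8960346998103804
wrist 855 [[0.5642, 0.2398, 0.0468], [0.5668, 0.2512, 0.0952], [0.5889, 0.2638, 0.0974]]
[[0.521, 0.136, 0.029]]
scene 429 [[0.5707, 0.243, 0.0422], [0.5882, 0.2613, 0.0737], [0.5924, 0.2655, 0.0974]]
[[0.552, -0.279, 0.086], [0.522, 0.149, 0.029], [0.554, -0.135, 0.033]]
```

View pics/w5.png

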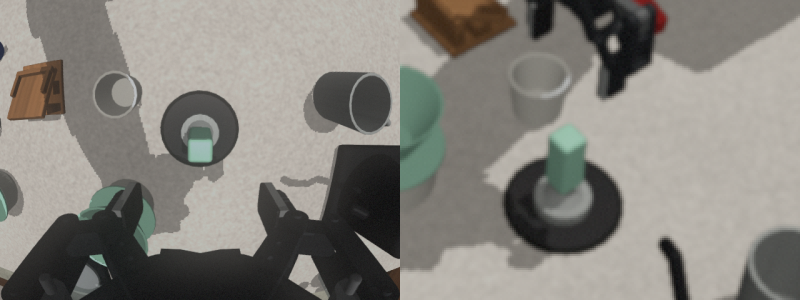

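The tamper stands upright in the middle of the mat, at (565,190) in the right half. The gripper is clear, the plate is back up at 0.086, and the cups haven't moved.

```bash
python3 -c "
from plant import env
print(env.close_job())"
```

```text
the job is handed in; nothing more can be done
None
```

I pressed the plate to the bottom with the tamper level for about a second, then stood the tamper upright and released on the centre of the mat. The plate sprang back and the small cups measured in place. The drippers and milk jug were not re-measured at the end. The job is handed in, but no verdict came back.

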